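Clear the kettle and hold the oven door half open

ROBOT

A 6-joint arm with a two-finger parallel gripper is mounted at the origin on the work surface. World frame = base frame: x ahead of the robot, y to its left, z up, the work surface at z = 0. Lengths are in m, angles in degrees, forces in N, time in s.
With the tool pointing down it reaches from about 0.4 to 0.825 m from the base axis. Payload 7 kg.
Tool frame: the origin (TCP) lies at the centre of the arm's flange, where the gripper is bolted on; the fingertips stand 178 mm ahead of it and the grasp point (between the pads) lies 159 mm ahead of it; z points along the fingers, y is the line along which they close (so a half turn about z gives the same grasp; the last joint's range is limited). The gripper opens to 88 mm and grips with 3 to 60 N. Pads are 19 mm wide; open, the fingers measure 130 mm over their backs; the gripper's body (78 mm by 193 mm) begins 47 mm behind the grasp point.
Start: joints at [-56.259, 20.546, 0.682, 0, -70.136, -16.507], TCP at [0.2, -0.645, 0.405] pointing down, gripper open.
Joint ranges: [-176.03, 176.03], [-82.01, 121.73], [-58.28, 71.71], [-173.87, 95.51], [-174.79, -0.11], [-173.66, 173.66]. Speed limits (degrees/s): [136.94, 136.94, 172.46, 180, 180, 180].

INTERFACE

Orientations are given as [roll, pitch, yaw] about the fixed x, y, z axes, in that order (R = Rz(yaw) Ry(pitch) Rx(roll)).
In Python, from plant import telemetry, snapshot, workorder, nets gives the robot as it stands.
- The arm moves only by the shell command python3 -m creep 'ROWS'. ROWS is JSON, a list that holds one entry, the list of rows, each a list of 5 numbers: the shift along the tool's x, y, z normalised to -1 to 1, where 1 is 0.2 m, then the turn about the tool's z normalised to -1 to 1, where 1 is pi/2 rad, then the opening, from 0 (shut) to 1 (fully open). In form: [[[x, y, z, spin, hand], ...]]. A call has 1 to 8 rows; each row shifts and turns the commanded pose from where the row before left it, along the tool's axes as they then stand; what a row does not reach is not made up. A row lasts 1/12 s, in which the tool goes at most 41.7 mm and 7.16 degrees, less where a joint would pass 70% of its speed; a pose out of reach is approached as far as the arm can. A call with a number of a shift or a turn outside -1 to 1 is refused whole. A call with a gripper value outside its range is refused whole. The fingers move at their own pace and stop on an object; the grip force is fixed at half the most. Time passes only in rows, so rows that do not move let the fingers close. It gives the time, the measured TCP pose, the force, the opening and the grip force at its end, in the units of the state.
- telemetry.get_obs(): the state, without advancing time (a new reading comes with each control period).
- snapshot(name): name is "scene" or "top" or "wrist"; returns a dict with "frame" (384x512x3 uint8, red, green, blue), "fx", "fy", "cx", "cy" (pixels), "rvec" (rotation vector, rad) and "tvec" (3), from world to camera coordinates, as OpenCV has them; the wrist camera has in their place "mount" (4x4, takes a point from camera to tool coordinates, whose origin is the TCP and whose axes are the flange's). Camera axes: x right, y down, z forward; pixel columns grow to the right and rows downward; lengths in m; the calibration is good to about 2 mm. A picture is of the moment at which its call begins: read the wrist's pose just before it. There is no depth.
- workorder.close_job(): hands the job in; it is judged then, once.
Trained networks look in a picture, given as the dict that the camera call returned (one of the last four; its "shot" number tells which), for a name from the list of things; names that differ only in an ending like _2 or _b are one class to them, and where a whole thing is asked for, a point or a joint stands for the part that bears it (a point fixed in the world has none). Each returns a list of dicts, best first, with "confidence" (0 to 1); they miss things now and then, are a little off and sometimes report something else, mostly with a low value. They report only what shows in the picture. A call takes as long as a camera call. They do not tell look-alikes from the thing itself.
- nets.find_in(picture, query): "uv" ([column, row] in pixels, amid what is visible of it).
- nets.masks_of(picture, query): "region" (384x512 bool, what is visible of it) and "uv" ([column, row] in pixels, amid what is visible of it).
- nets.landmark_of(picture, query): "uv" ([column, row] in pixels: a listed point, or the origin of a listed thing).
The state is a dict: "clock": time; "joint_pos": joint angles; "qvel": joint speeds; "tau": joint torques, N m; "tool_pos": TCP position; "orientation": TCP orientation; "force": force on the tool from outside, world axes, zero at the start; "moment": the same for the moment, N m; "opening": finger opening in m; "gripper_force": force on a finger pad.
Only numpy, scipy, OpenCV 4.12 (cv2) and the standard library are available. Lean on these libraries where they do the work, as an engineer would, in place of code of your own. Each camera call takes 0.05 s, during which the arm holds its last target. There are 200 camera calls.

TASK

The kettle stands on its trivet in the way of the toaster oven's drop-down door: lift it off by its top handle, keeping it upright, and set it down gently in the middle of the free cooking zone of the hob. Then take the oven door by its bar handle, pull it down against its closing spring to half open (45 degrees, where the notch of its side arms comes out level with the oven's front) and hold it there to let the oven air out; finish still holding the door, because it snaps shut if you let go. Leave the casserole, the glass tumbler and the mug where they are.

Things in the scene. Friction and masses are not known exactly. Their poses are not given: they have to be found in the camera images.
- oven: Stainless toaster oven, 420 wide x 290 deep x 240 mm high, fixed. Origin: centre of its underside, on the worktop. -x points out of its front (door side), +y to the left of someone facing its front, z up. Front plane at x = -145 mm. The drop-down glass door fills y -100 to +200 mm; controls with three black knobs fill the rest of the front.
- door_hinge (a point): Middle of the door's hinge line: the door's lower edge, along the oven's y axis, 50 mm above the worktop, 10 mm in front of the oven's front plane. Fixed; axes as the oven's. The door panel is 300 mm wide, 12 mm thick, its middle plane passes through this line, and it reaches 158 mm up from it when shut.
- oven_door (a joint): Door opening angle, rad: 0 shut (upright, as it starts), grows as the top swings out and down, stop at 1.4; half open = 0.785. A spring pulls it shut: at the handle about 4.5 N to start, 8 N at half open; let go, it shuts by itself. Each side has a thin curved steel arm (touches nothing) running back into the oven; its dark round notch is level with the oven's front at half open.
- door_handle: Handle, rigid with the door: round aluminium bar, 14 mm diameter, 240 mm long, level, parallel to the front (210 mm free between its end brackets). Origin: middle of the bar's axis; y along the bar. The axis is 50 mm in front of the door's middle plane (37 mm clear gap) and 165 mm up from the hinge. Shut: 215 mm above the worktop. Half open: 152 mm out from and 81 mm above the hinge.
- trivet: Round black cast-iron trivet, 160 mm diameter, 25 mm high, 0.9 kg, loose on the worktop, its centre 150 to 180 mm out from the oven's front. Origin: centre of its underside. It may stay there: the half-open door passes over it.
- kettle: Red kettle with a black grip over its top, 0.55 to 0.9 kg, loose, on the trivet. Body 154 mm diameter, 112 mm high, lid knob to 132 mm. Origin: centre of its underside; z up; the spout points along +x and reaches 114 mm from the axis. The grip is a level bar along its x, 90 mm long, 20 mm wide and thick, centred 190 mm above the origin; its steel posts come up at x = +-42 to 62 mm.
- hob: Black glass hob, 510 x 290 mm, glass top 6 mm above the worktop, fixed. Origin: centre of its underside, long side along x. Two cooking zones, each a pale printed ring 164 mm in diameter with a cross in the middle, lie at x = -110 and +110 mm; the casserole stands on one of them.
- free_zone: The printed ring of the hob's free cooking zone, the one without the casserole (either may be free). Origin: centre of the ring, on the glass, 6 mm above the worktop.
- casserole: White casserole with lid, black knob and two side loops, 174 mm diameter (224 mm over the loops), 132 mm high, 1.8 kg, loose, standing on the other cooking zone. Origin: centre of its underside. To be left alone.
- tumbler: Dark blue glass tumbler, 76 mm diameter, 95 mm high, loose, in front of the oven's controls. Origin: centre of its underside. To be left alone.
- mug: White mug, 82 mm diameter, 92 mm high, handle on its +y side, loose, beyond the hob, away from the oven. Origin: centre of its underside. To be left alone.
There are look-alikes about, which are no part of the job. Of the things that look like the trivet, take the one that is farthest from the robot's base at the start. Of the things that look like the kettle, the larger one is meant.

How it is judged:
By the outcome, as a careful person would: the job done as asked, in the order asked, and still so for the second after the job is handed in, while the arm keeps its last pose, push and grip.
It also fails if it takes over 59 s, if anything falls off the work surface, if the arm or the gripper's body presses on something with over 40 N, if the wrist force passes 120 N, or if a joint passes its speed limit or range.

## Working session

There is one attempt and no reset: what is moved stays moved. The work goes in short steps, Python scripts to look and compute and a shell command to move; the robot and the scene stay as the last step left them, time stands still between calls to the robot, and variables do not carry over. Pictures are saved under pics/ and viewed, at most 13 in all, crops included, and the job is handed in when it is done.

```bash
mkdir -p pics; ls; cat > h.py <<'E'
import numpy as np, cv2
from plant import telemetry, snapshot, workorder, nets
from scipy.spatial.transform import Rotation as R
def cam(p):
    K=np.array([[p["fx"],0,p["cx"]],[0,p["fy"],p["cy"]],[0,0,1.]])
    if "mount" in p:
        o=telemetry.get_obs(); T=np.eye(4); T[:3,:3]=R.from_euler('xyz',o["orientation"],degrees=True).as_matrix(); T[:3,3]=o["tool_pos"]
        C=np.linalg.inv(T@np.array(p["mount"])); return K,C[:3,:3],C[:3,3]
    return K,cv2.Rodrigues(np.array(p["rvec"],float))[0],np.array(p["tvec"],float).ravel()
def ray(p,uv):
    K,Rm,t=cam(p); d=Rm.T@np.linalg.inv(K)@[uv[0],uv[1],1]; return -Rm.T@t,d/np.linalg.norm(d)
def atz(p,uv,z):
    c,d=ray(p,uv); return c+d*(z-c[2])/d[2]
def proj(p,X):
    K,Rm,t=cam(p); x=(K@(Rm@np.atleast_2d(X).T+t[:,None])); return (x[:2]/x[2]).T
def tri(rs):
    A=np.zeros((3,3));b=np.zeros(3)
    for c,d in rs:
        M=np.eye(3)-np.outer(d,d);A+=M;b+=M@c
    return np.linalg.solve(A,b)
E
python3 - <<'E'
from h import *
print(telemetry.get_obs())
np.set_printoptions(precision=3,suppress=True)
Z=dict(oven=0,door_hinge=.05,door_handle=.215,trivet=0,kettle=.025,hob=0,free_zone=.006,casserole=.006,tumbler=0,mug=0)
for n in("scene","top"):
    p=snapshot(n); cv2.imwrite(f"pics/{n}0.png",p["frame"][...,::-1]); print(n,ray(p,(256,192)))
    for q,z in Z.items():
        for r in nets.landmark_of(p,q): print(q,round(r["confidence"],2),np.round(r["uv"]),atz(p,r["uv"],z))
E
```

```text
pics
{'clock': 0.0, 'joint_pos': array([-5.62577549e+01,  2.05920563e+01,  6.32127627e-01, -1.79776913e-02,
       -7.01337112e+01, -1.65079211e+01]), 'qvel': array([ 0.00179099, -0.02284666, -0.04000743,  0.05372726, -0.13534528,
       -0.04407527]), 'tau': array([ 7.56708178e-04, -5.82724249e+01,  2.93054527e+01,  6.99665576e+00,
        7.05490995e-03, -1.89223783e-04]), 'tool_pos': array([ 0.19993703, -0.6445092 ,  0.40370965]), 'orientation': array([ 1.79905418e+02, -1.04065243e-02, -1.62771791e+02]), 'force': array([-0.93037075,  0.10952999,  0.45441658]), 'moment': array([-0.05294608,  0.01525143, -0.05354447]), 'gripper_force': 0.0, 'opening': 0.08792866338562964}
scene (array([ 1.232, -0.009,  1.121]), array([-0.56 , -0.028, -0.828]))
oven 0.46 [309. 211.] [0.538 0.126 0.   ]
door_hinge 0.69 [311. 212.] [0.571 0.128 0.05 ]
door_hinge 0.65 [362. 211.] [0.558 0.282 0.05 ]
door_handle 0.74 [358. 174.] [0.541 0.237 0.215]
door_handle 0.73 [185. 212.] [ 0.694 -0.219  0.215]
trivet 0.92 [317. 159.] [0.322 0.159 0.   ]
trivet 0.52 [308. 211.] [0.538 0.124 0.   ]
kettle 0.92 [309. 
[... 173 characters left out ...]
.89 [330. 272.] [0.741 0.186 0.   ]
mug 0.69 [123. 182.] [ 0.46  -0.493  0.   ]
top (array([ 0.442, -0.05 ,  1.569]), array([ 0.085,  0.015, -0.996]))
door_hinge 0.79 [162. 197.] [0.553 0.292 0.05 ]
door_hinge 0.38 [325. 167.] [ 0.657 -0.261  0.05 ]
door_handle 0.86 [168. 195.] [0.548 0.237 0.215]
trivet 0.6 [202. 269.] [0.309 0.158 0.   ]
trivet 0.45 [386. 224.] [ 0.465 -0.478  0.   ]
trivet 0.27 [209. 210.] [0.514 0.137 0.   ]
kettle 0.87 [209. 203.] [0.534 0.136 0.025]
hob 0.83 [323. 199.] [ 0.552 -0.262  0.   ]
hob 0.36 [169. 194.] [0.569 0.278 0.   ]
casserole 0.97 [325. 167.] [ 0.661 -0.267  0.006]
tumbler 0.65 [194. 143.] [0.748 0.191 0.   ]
mug 0.92 [384. 227.] [ 0.454 -0.469  0.   ]
```

```bash
python3 -c "
import cv2,numpy as np
cv2.imwrite('pics/both0.png',cv2.resize(np.vstack([cv2.imread('pics/scene0.png'),cv2.imread('pics/top0.png')]),(400,600)))"
```

```text
(no output)
```

View pics/scene0.png

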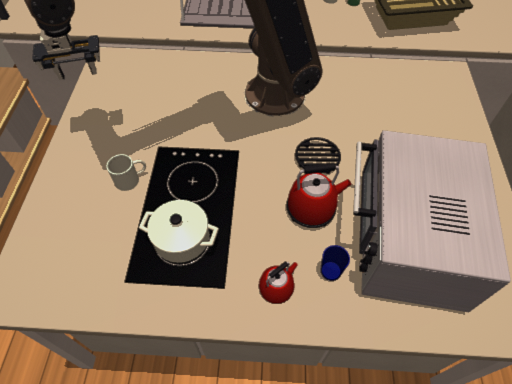

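View pics/top0.png

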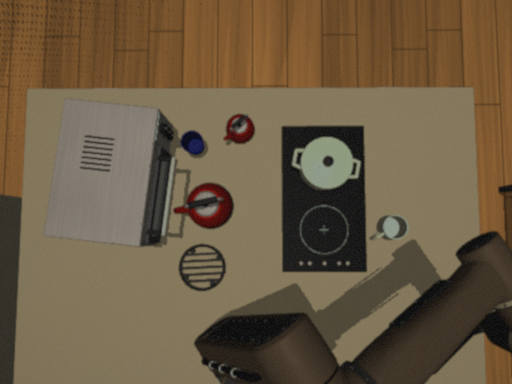

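The scene view shows the large red kettle at (312,203), spout toward the oven (oven front at column ~365, bar handle at (358,174)). The bare look-alike trivet is at (317,155) and the small kettle at (277,285). In the top view the free ring is at (324,230), the kettle grip runs (190,207)–(222,200), and the mug is at (392,227).

```bash
python3 - <<'E'
from h import *
np.set_printoptions(precision=4,suppress=True)
for n in("scene","top"):
    p=snapshot(n)
    m=nets.masks_of(p,"hob")[0]["region"].astype(np.uint8)
    c=max(cv2.findContours(m,0,2)[0],key=cv2.contourArea); pts=np.array([atz(p,u,.006)[:2] for u in c[:,0]])
    r=cv2.minAreaRect((pts*1000).astype(np.float32)); print(n,"hob",r)
    print("zone lm",[(x["confidence"],atz(p,x["uv"],.006)) for x in nets.landmark_of(p,"free_zone")])
    # ring: bright pixels on the hob, away from casserole
    g=p["frame"].min(2); ys,xs=np.where(g>90)
    W=np.array([atz(p,(x,y),.006)[:2] for x,y in zip(xs,ys)]); 
    c0=np.array([.445,-.262])
    for _ in range(6):
        d=np.linalg.norm(W-c0,axis=1); s=abs(d-.081)<(.015 if _<3 else .006)
        A=np.c_[2*W[s],np.ones(s.sum())]; q=np.linalg.lstsq(A,(W[s]**2).sum(1),rcond=None)[0]; c0=q[:2]
    print("ring",c0,np.sqrt(q[2]+c0@c0),s.sum())
    for x in nets.masks_of(p,"kettle")[:2]:
        m=x["region"].astype(np.uint8); print("kettle",x["confidence"],x["uv"],m.sum(),cv2.boundingRect(m))
    for x in nets.masks_of(p,"door_handle")[:3]:
        m=x["region"].astype(np.uint8); print("handle",x["confidence"],x["uv"],m.sum(),cv2.boundingRect(m))
t=snapshot("top");s=snapshot("scene");w=snapshot("wrist")
print(w["mount"],w["fx"])
a=cv2.resize(t["frame"][150:260,130:250],None,fx=3.3,fy=3.3,interpolation=2);b=cv2.resize(s["frame"][120:310,260:400],(400,543),interpolation=2)
im=np.zeros((543,800,3),np.uint8); im[:a.shape[0],:a.shape[1]]=a; im[:,400:]=b
cv2.imwrite("pics/c1.png",im[...,::-1])
E
```

```text
scene hob ((559.8053588867188, -261.349365234375), (290.5271301269531, 512.0875854492188), 89.86659240722656)
zone lm []
ring [ 0.4542 -0.2648] 0.08140212492960365 87
kettle 0.89 [274.6, 281.8] 1196 (259, 262, 38, 42)
kettle 0.88 [313.5, 194.1] 2561 (288, 163, 63, 62)
handle 0.62 [357.9, 176.7] 595 (353, 142, 23, 75)
top hob ((556.88134765625, -260.37030029296875), (508.1895751953125, 289.32452392578125), 0.20918112993240356)
zone lm []
ring [0. 0.] 0.0 0
kettle 0.67 [205.6, 207.3] 1726 (173, 182, 59, 45)
kettle 0.64 [238.3, 125.9] 681 (223, 114, 31, 29)
handle 0.64 [166.3, 193.6] 474 (147, 155, 29, 80)
[[ 0.0001 -0.9653 -0.2613  0.0702]
 [ 1.      0.      0.0003 -0.0012]
 [-0.0002 -0.2613  0.9653  0.0201]
 [ 0.      0.      0.      1.    ]] 305.6397406573874
```

View pics/c1.png

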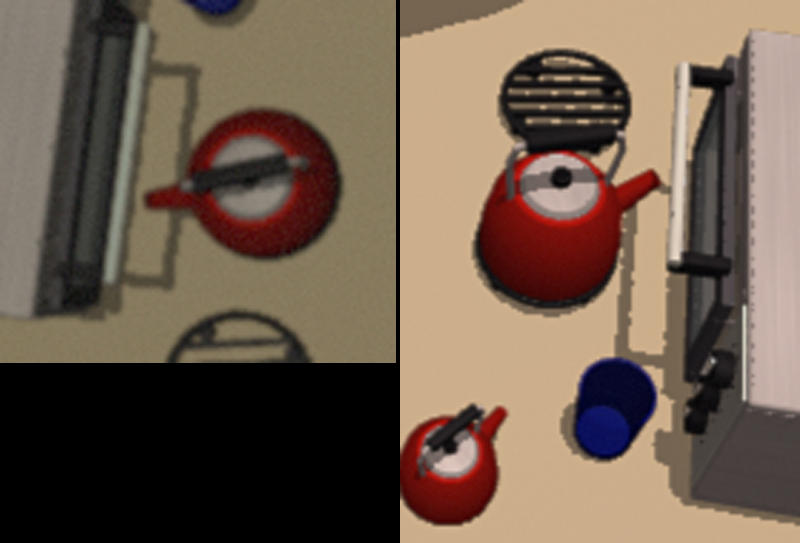

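The left crop shows the black grip from (192,182) to (288,160), and the bar handle from (143,28) to (112,282). In the right crop the grip runs (525,138)–(620,133) and the bar (684,65)–(676,265). The door is clear once the kettle is gone.

```bash
cat > m.py <<'E'
from h import *
# rows (sum) to bring the tool to TCP target, yaw
def need(X,yaw=None):
    o=telemetry.get_obs(); Rm=R.from_euler('xyz',o["orientation"],degrees=True).as_matrix()
    d=Rm.T@(np.array(X)-o["tool_pos"]); print("clock",round(o["clock"],2),"pos",np.round(o["tool_pos"],4),"rpy",np.round(o["orientation"],2),"tool-shift sum/0.2:",np.round(d/.2,3), end=" ")
    if yaw is not None:
        e=(o["orientation"][2]-yaw+90)%180-90; print("spin sum/90 (either sign mod 2):",round(e/90,3),end="")
    print()
E
python3 - <<'E'
from m import *
np.set_printoptions(precision=4,suppress=True)
s=snapshot("scene");t=snapshot("top")
for n,a,b,z in(("g-spout",(337,166.6),(188.2,205.2),.215),("g-back",(303.8,168.3),(217.3,198.5),.215),("h-far",(356.6,212.8),(173.3,158.5),.215),("h-near",(359.4,142.8),(163.9,235.5),.215)):
    print(n,tri([ray(s,a),ray(t,b)]),atz(s,a,z),atz(t,b,z))
need((.515,.13,.46))
E
```

```text
g-spout [0.5174 0.1781 0.2107] [0.5206 0.1803 0.215 ] [0.517  0.1744 0.215 ]
g-back [0.5369 0.0868 0.2208] [0.5323 0.0881 0.215 ] [0.5373 0.0866 0.215 ]
h-far [0.6613 0.225  0.204 ] [0.6681 0.223  0.215 ] [0.6595 0.222  0.215 ]
h-near [0.426  0.2488 0.2112] [0.4292 0.2495 0.215 ] [0.4259 0.2462 0.215 ]
clock 1.85 pos [ 0.2    -0.6447  0.4047] rpy [-180.      0.   -162.77] tool-shift sum/0.2: [-2.652  3.233 -0.277]
```

```bash
python3 -m creep '[[[-0.129,0.1536,-0.035,0,1],[-0.129,0.1536,-0.035,0,1],[-0.129,0.1536,-0.035,0,1],[-0.129,0.1536,-0.035,0,1],[-0.129,0.1536,-0.035,0,1],[-0.129,0.1536,-0.035,0,1],[-0.129,0.1536,-0.035,0,1],[-0.129,0.1536,-0.035,0,1]]]'; python3 -m creep '[[[-0.129,0.1536,0,0,1],[-0.129,0.1536,0,0,1],[-0.129,0.1536,0,0,1],[-0.129,0.1536,0,0,1],[-0.129,0.1536,0,0,1],[-0.129,0.1536,0,0,1],[-0.129,0.1536,0,0,1],[-0.129,0.1536,0,0,1]]]'; python3 -m creep '[[[-0.129,0.1536,0,0,1],[-0.129,0.1536,0,0,1],[-0.129,0.1536,0,0,1],[-0.129,0.1536,0,0,1],[-0.129,0.1536,0,0,1],[0,0,0,-0.078,1],[0,0,0,-0.078,1],[0,0,0,-0.078,1]]]';  python3 -m creep '[[[0,0,0,-0.078,1],[0,0,0,-0.078,1],[0,0,0,-0.078,1],[0,0,0,-0.078,1],[0,0,0,-0.078,1],[0,0,0,-0.078,1],[0,0,0,-0.078,1],[0,0,0,-0.078,1]]]'; python3 -m creep '[[[0,0,0,-0.07,1],[0,0,0,0,1],[0,0,0,0,1]]]'
python3 - <<'E'
from m import *
need((.527,.132,.45),-79.3)
p=snapshot("wrist"); cv2.imwrite("pics/w1.png",p["frame"][...,::-1])
E
```

```text
clock: 2.52
tool_pos: [0.3243, -0.347, 0.4612]
orientation: [-180.0, 0.0, -162.8]
force: [1.5, -0.1, 0.5]
opening: 0.0876
gripper_force: 0.0
clock: 3.18
tool_pos: [0.4486, -0.0509, 0.4613]
orientation: [-180.0, 0.1, -162.7]
force: [1.8, -1.1, 1.1]
opening: 0.0875
gripper_force: 0.0
clock: 3.85
tool_pos: [0.5265, 0.133, 0.4602]
orientation: [180.0, -0.0, -141.3]
force: [-0.4, 0.2, -0.2]
opening: 0.0878
gripper_force: 0.0
clock: 4.52
tool_pos: [0.5262, 0.132, 0.4608]
orientation: [-180.0, 0.0, -85.2]
force: [-0.2, -0.1, -0.4]
opening: 0.0878
gripper_force: 0.0
clock: 4.77
tool_pos: [0.5262, 0.1319, 0.4608]
orientation: [-180.0, 0.0, -79.4]
force: [0.1, -1.1, -0.4]
opening: 0.0879
gripper_force: 0.0
clock 4.77 pos [0.5262 0.1319 0.4608] rpy [-1.7999e+02  1.0000e-02 -7.9450e+01] tool-shift sum/0.2: [ 0.    -0.004  0.054] spin sum/90 (either sign mod 2): -0.002
```

View pics/w1.png

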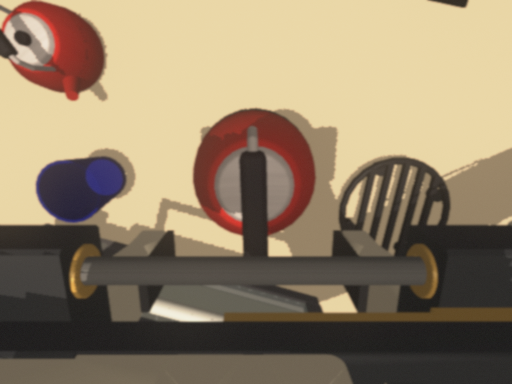

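The wrist view shows the black grip nearly vertical in the picture, from (253,152) to (256,255), centred between the fingers. The gripper's own rod hides its far part.

```bash
python3 - <<'E'
from m import *
p=snapshot("wrist"); g=p["frame"].max(2).astype(int)
P=[]
for r in (165,185,205,225,245):
    x=np.where(g[r,225:285]<70)[0]+225; c=(x.min()+x.max())/2; w=atz(p,(c,r),.225); P.append(w[:2]); print(r,x.min(),x.max(),np.round(w,4))
P=np.array(P); d=P[-1]-P[0]; print("angle",np.degrees(np.arctan2(d[1],d[0])))
print("near end",np.round(atz(p,(253,151),.22),4), "model centre:",proj(p,(.527,.132,.225)))
E
```

```text
165 241 265 [0.5334 0.095  0.225 ]
185 241 265 [0.5307 0.1093 0.225 ]
205 242 265 [0.5276 0.124  0.225 ]
225 243 266 [0.524  0.1393 0.225 ]
245 244 266 [0.5207 0.1551 0.225 ]
angle 101.97850173163542
near end [0.5351 0.0859 0.22  ] model centre: [[252.34787529 215.25235449]]
```

```bash
python3 -m creep '[[[0.008,0,0.08,-0.015,1],[0,0,0.1,0,1],[0,0,0.1,0,1],[0,0,0.08,0,1],[0,0,0.05,0,1],[0,0,0.02,0,1],[0,0,0,0,1],[0,0,0,0,0]]]'; python3 -m creep '[[[0,0,0,0,0],[0,0,0,0,0],[0,0,0,0,0],[0,0,0,0,0],[0,0,0,0,0],[0,0,0,0,0]]]'; python3 -m creep '[[[0,0,0,0,0],[0,0,-0.02,0,0],[0,0,-0.04,0,0],[0,0,-0.06,0,0],[0,0,-0.06,0,0],[0,0,0,0,0],[0,0,0,0,0]]]'
python3 - <<'E'
from m import *
s=snapshot("scene"); w=snapshot("wrist");cv2.imwrite("pics/lift.png",np.hstack([cv2.resize(x["frame"],(400,300)) for x in(s,w)])[...,::-1])
need((.4475,-.261,.44),-78)
E
```

```text
clock: 5.53
tool_pos: [0.5269, 0.1306, 0.3754]
orientation: [-180.0, -0.0, -77.9]
force: [0.7, -0.6, 0.2]
opening: 0.0849
gripper_force: 0.0
clock: 6.03
tool_pos: [0.5266, 0.1304, 0.3748]
orientation: [-180.0, 0.0, -77.9]
force: [0.3, 0.3, -1.2]
opening: 0.0469
gripper_force: 0.0
clock: 6.62
tool_pos: [0.5264, 0.1305, 0.4106]
orientation: [-180.0, 0.0, -77.9]
force: [0.6, 0.6, -6.8]
opening: 0.0194
gripper_force: 30.0
clock 6.72 pos [0.5261 0.1303 0.4094] rpy [179.87  -0.   -77.92] tool-shift sum/0.2: [ 1.831  0.794 -0.151] spin sum/90 (either sign mod 2): 0.001
```

View pics/lift.png

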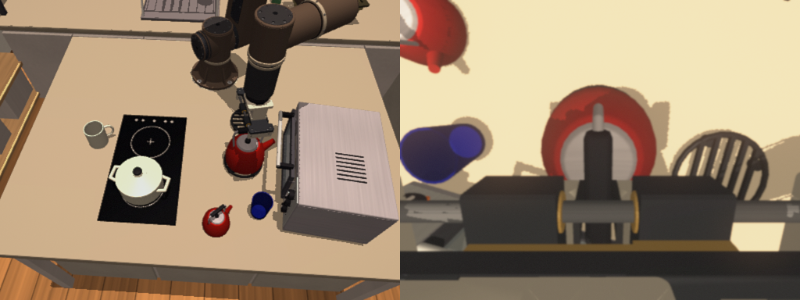

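The kettle hangs upright in the grip, just clear of the trivet (right panel, grip at (598,160)). The free ring is unobstructed at (150,142) in the left panel.

```bash
python3 -m creep '[[[0,0,-0.05,0,0],[0.02,0.01,-0.05,0,0],[0.05,0.022,-0.03,0,0],[0.08,0.035,-0.02,0,0],[0.108,0.047,0,0,0],[0.108,0.047,0,0,0],[0.108,0.047,0,0,0],[0.108,0.047,0,0,0]]]'; python3 -m creep '[[[0.108,0.047,0,0,0],[0.108,0.047,0,0,0],[0.108,0.047,0,0,0],[0.108,0.047,0,0,0],[0.108,0.047,0,0,0],[0.1,0.043,0,0,0],[0.07,0.03,0,0,0],[0.05,0.02,0,0,0]]]'
python3 - <<'E'
from m import *
need((.4475,-.261,.44),-78)
np.set_printoptions(precision=4,suppress=True)
p=snapshot("wrist"); cv2.imwrite("pics/w2.png",p["frame"][...,::-1])
for n in("top","scene"):
    q=snapshot(n); cv2.imwrite(f"pics/{n}2.png",q["frame"][...,::-1])
    for x in nets.landmark_of(q,"free_zone"): print(n,x["confidence"],atz(q,x["uv"],.006))
    g=q["frame"].astype(float).min(2); c0=np.array([.45,-.262])
    gx=np.mgrid[-.1:.1:.001,-.1:.1:.001].reshape(2,-1).T+c0
    uv=proj(q,np.c_[gx,np.full(len(gx),.006)]).astype(np.float32)
    v=cv2.remap(g.astype(np.float32),uv[:,0].reshape(200,200),uv[:,1].reshape(200,200),1)
    bg=cv2.medianBlur(np.clip(v,0,255).astype(np.uint8),25).astype(float); b=np.clip(v-bg,0,60); b[bg>60]=0
    best=max(((sum(b[int(np.clip(100+1e3*dx+r*np.cos(a),0,199)),int(np.clip(100+1e3*dy+r*np.sin(a),0,199))] for a in np.linspace(0,6.28,180) for r in(80,81,82)),dx,dy) for dx in np.arange(-.012,.0121,.001) for dy in np.arange(-.012,.0121,.001)))
    print(n,"ring",best[0],c0+best[1:])
E
```

```text
clock: 7.38
tool_pos: [0.5004, 0.0042, 0.4416]
orientation: [-179.9, 0.0, -77.9]
force: [0.4, 0.0, -6.8]
opening: 0.0195
gripper_force: 30.0
clock: 8.05
tool_pos: [0.4678, -0.1584, 0.4415]
orientation: [-180.0, -0.0, -78.0]
force: [-0.3, 0.1, -6.2]
opening: 0.0191
gripper_force: 30.0
clock 8.05 pos [ 0.4678 -0.1584  0.4415] rpy [-1.7996e+02 -3.0000e-02 -7.7970e+01] tool-shift sum/0.2: [0.48  0.206 0.008] spin sum/90 (either sign mod 2): 0.0
top ring 5172.126953125 [ 0.445 -0.261]
scene ring 13791.2333984375 [ 0.448 -0.263]
```

View pics/w2.png

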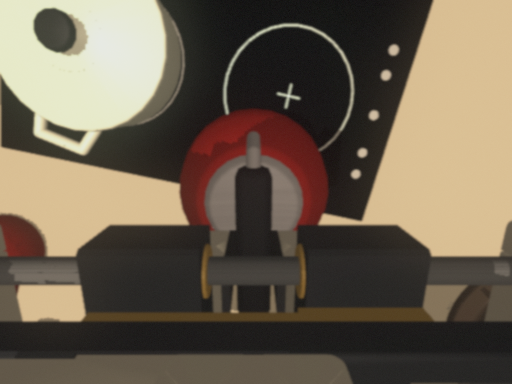

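The wrist view shows the free ring with its cross at (288.5,96.5), and the kettle in the grip centred at column 254. The casserole is clear at upper left.

```bash
python3 - <<'E'
from m import *
p=snapshot("wrist"); z=atz(p,(288.5,96.5),.006); print(z)
e=atz(p,(254,167),.22-.374+.4415+.003);o=telemetry.get_obs()["tool_pos"]; print("grip near end dist to TCP",e-o, np.linalg.norm((e-o)[:2]))
need((z[0],z[1],.4415),-78); need((.4475,-.262,.4415))
E
```

```text
[ 0.44441111 -0.25846608  0.006     ]
grip near end dist to TCP [ 0.01041104 -0.0490777  -0.15027587] 0.050169814861357326
clock 8.35 pos [ 0.4689 -0.156   0.4408] rpy [-1.7998e+02  2.0000e-02 -7.7880e+01] tool-shift sum/0.2: [ 0.475  0.227 -0.004] spin sum/90 (either sign mod 2): 0.001
clock 8.35 pos [ 0.4689 -0.156   0.4408] rpy [-1.7998e+02  2.0000e-02 -7.7880e+01] tool-shift sum/0.2: [ 0.496  0.216 -0.004]
```

```bash
python3 -m creep '[[[0.08,0.037,0,0,0],[0.1,0.046,0,0,0],[0.1,0.046,0,0,0],[0.09,0.042,0,0,0],[0.065,0.03,0,0,0],[0.04,0.019,0,0,0],[0,0,0,0,0],[0,0,0,0,0]]]'; python3 -m creep '[[[0,0,0.05,0,0],[0,0,0.09,0,0],[0,0,0.09,0,0],[0,0,0.07,0,0],[0,0,0.04,0,0],[0,0,0.02,0,0],[0,0,0,0,0],[0,0,0,0,0]]]'
python3 - <<'E'
from m import *
p=snapshot("scene"); print(telemetry.get_obs()["force"]); need((.446,-.261,.356),-78)
E
```

```text
clock: 9.02
tool_pos: [0.446, -0.2584, 0.4406]
orientation: [-180.0, -0.0, -77.9]
force: [-0.2, 1.6, -6.1]
opening: 0.0194
gripper_force: 30.0
clock: 9.68
tool_pos: [0.446, -0.2592, 0.3738]
orientation: [-179.9, -0.4, -77.7]
force: [-13.6, -0.5, 30.9]
opening: 0.0196
gripper_force: 30.1
[-12.98027772  -0.61388068  30.41804966]
clock 9.73 pos [ 0.446  -0.2592  0.3738] rpy [-179.88   -0.36  -77.71] tool-shift sum/0.2: [0.008 0.002 0.089] spin sum/90 (either sign mod 2): 0.003
```

```bash
python3 -m creep '[[[0,0,-0.02,0,0],[0,0,0,0,0]]]'
python3 - <<'E'
from m import *
s=snapshot("scene"); t=snapshot("top"); a=cv2.resize(s["frame"][90:290,100:280],(400,444),interpolation=2); b=cv2.resize(t["frame"][110:310,250:430],(400,444),interpolation=2)
cv2.imwrite("pics/p1.png",np.hstack([a,b])[...,::-1]); print(telemetry.get_obs()["force"],telemetry.get_obs()["moment"])
E
```

```text
clock: 9.9
tool_pos: [0.4464, -0.2578, 0.3743]
orientation: [-179.8, -0.1, -77.8]
force: [-2.5, 6.0, 12.2]
opening: 0.0193
gripper_force: 30.0
[-2.88968519  5.35305686 12.70692874] [ 2.06895900e+00  1.24130953e+00 -3.35908665e-04]
```

View pics/p1.png

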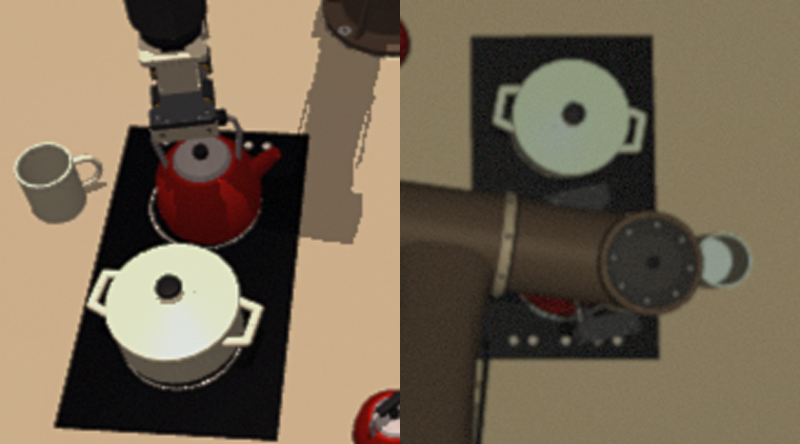

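The kettle is standing on the free ring (ring edge visible at (150,195) and (215,240)). Casserole and mug are untouched. I'm still pressing a little, so I'll ease up, check the centring, then release.

```bash
python3 -m creep '[[[0,0,-0.015,0,0],[0,0,0,0,0],[0,0,0,0,0]]]'
python3 - <<'E'
from m import *
np.set_printoptions(precision=4,suppress=True)
for i in range(2):
    s=snapshot("scene")
    for x in nets.landmark_of(s,"kettle"): print(x["confidence"],x["uv"],atz(s,x["uv"],.006))
m=[x for x in nets.masks_of(s,"kettle") if x["uv"][1]<230][0]["region"]
f=s["frame"].astype(int); red=(f[...,0]>90)&(f[...,1]<50)&m
rows=np.where(red.any(1))[0]
for r in range(rows.min(),rows.max()+1,4): x=np.where(red[r])[0]; print(r,x.min(),x.max(),end=" | ")
# silhouette model: cylinder r=.077 at heights 0-0.06 
for c in((.446,-.261),):
  a=np.linspace(0,6.28,60)
  for h in (.006,.03,.05):
    uv=proj(s,np.c_[c[0]+.077*np.cos(a),c[1]+.077*np.sin(a),np.full(60,h)]); print("\nmodel h",h,uv.min(0),uv.max(0))
print(proj(s,(.446,-.261,.006)))
E
```

```text
clock: 10.25
tool_pos: [0.4458, -0.2581, 0.3747]
orientation: [179.9, 0.1, -77.9]
force: [-0.3, -0.6, -7.3]
opening: 0.0194
gripper_force: 30.0
0.74 [190.8, 179.4] [ 0.4415 -0.2672  0.006 ]
0.58 [273.1, 285.6] [0.7962 0.0209 0.006 ]
0.86 [191.3, 180.9] [ 0.4475 -0.2646  0.006 ]
0.76 [271.4, 286.9] [0.8003 0.0162 0.006 ]
151 198 199 | 155 178 204 | 159 176 224 | 163 176 205 | 167 176 203 | 171 171 200 | 175 171 205 | 179 174 209 | 183 177 206 | 
model h 0.006 [169.2379 162.419 ] [215.5365 199.9174]

model h 0.03 [167.9976 158.0356] [214.9852 195.8179]

model h 0.05 [166.9357 154.2859] [214.5133 192.305 ]
[[192.4502 180.5902]]
```

```bash
python3 -m creep '[[[0.01,0,0.005,0,0],[0,0,0.005,0,0],[0,0,0,0,0],[0,0,0,0,0]]]'
```

```text
clock: 10.83
tool_pos: [0.4464, -0.2606, 0.3746]
orientation: [-179.9, -0.0, -77.9]
force: [-2.5, 3.6, 5.0]
opening: 0.0198
gripper_force: 30.0
```

```bash
python3 -m creep '[[[0,0,0,0,0.7],[0,0,0,0,0.7],[0,0,0,0,0.7],[0,0,0,0,0.7],[0,0,0,0,0.7],[0,0,0,0,0.7],[0,0,-0.05,0,0.7],[0,0,-0.1,0,0.7]]]'; python3 -m creep '[[[0,0,-0.15,0,0.7],[0,0,-0.15,0,0.7],[0,0,-0.15,0,0.7],[0,0,0,0,0.5],[0,0,0,0,0.35]]]'
python3 - <<'E'
from m import *
np.set_printoptions(precision=4,suppress=True)
w=snapshot("wrist"); cv2.imwrite("pics/w3.png",w["frame"][...,::-1])
for x in nets.landmark_of(w,"kettle")+nets.landmark_of(w,"free_zone"): print(x["confidence"],x["uv"],atz(w,x["uv"],.006))
need((.544,.237,.49),-5.7)
E
```

```text
clock: 11.5
tool_pos: [0.4456, -0.2603, 0.4023]
orientation: [179.8, 0.1, -77.9]
force: [0.4, -0.1, 0.1]
opening: 0.0605
gripper_force: 0.0
clock: 11.92
tool_pos: [0.4463, -0.2606, 0.4963]
orientation: [-179.8, -0.1, -77.9]
force: [0.0, -0.2, -0.5]
opening: 0.0531
gripper_force: 0.0
0.86 [254.8, 166.3] [ 0.4419 -0.2569  0.006 ]
0.29 [283.3, 4.8] [ 0.4507 -0.4797  0.006 ]
clock 12.07 pos [ 0.4459 -0.2604  0.493 ] rpy [179.94   0.04 -77.9 ] tool-shift sum/0.2: [-2.329 -1.001  0.016] spin sum/90 (either sign mod 2): -0.802
```

View pics/w3.png

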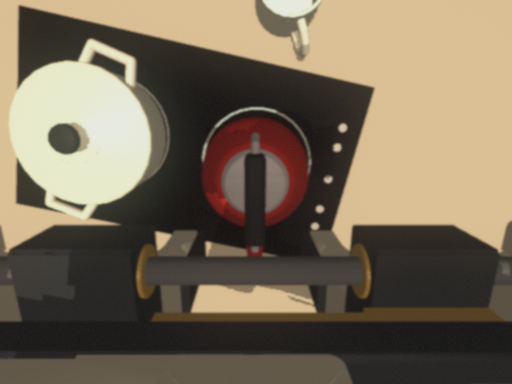

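The kettle stands upright inside the ring, centred at (256,165), released. Now the door.

```bash
python3 - <<'E'
from m import *
w=snapshot("wrist"); print("zone from ring top/left/right:",atz(w,(257,107),.006),atz(w,(202.5,155),.006),atz(w,(310.5,155),.006))
E
python3 -m creep '[[[-0.08,-0.034,0,0,0.35],[-0.17,-0.073,0,0,0.35],[-0.18,-0.077,0,0,0.35],[-0.18,-0.077,0,0,0.35],[-0.18,-0.077,0,0,0.35],[-0.18,-0.077,0,0,0.35],[-0.18,-0.077,0,0,0.35],[-0.18,-0.077,0,0,0.35]]]'; python3 -m creep '[[[-0.18,-0.077,0,0,0.35],[-0.18,-0.077,0,0,0.35],[-0.18,-0.077,0,0,0.35],[-0.18,-0.077,0,0,0.35],[-0.18,-0.077,0,0,0.35],[-0.099,-0.043,0,0,0.35],[0,0,0,-0.07,0.35],[0,0,0,-0.07,0.35]]]'; python3 -m creep '[[[0,0,0,-0.073,0.35],[0,0,0,-0.073,0.35],[0,0,0,-0.073,0.35],[0,0,0,-0.073,0.35],[0,0,0,-0.073,0.35],[0,0,0,-0.073,0.35],[0,0,0,-0.073,0.35],[0,0,0,-0.073,0.35]]]'; python3 -m creep '[[[0,0,0,-0.075,0.35],[0,0,0,0,0.35],[0,0,0,0,0.35]]]'
python3 - <<'E'
from m import *
need((.544,.237,.49),-5.7)
w=snapshot("wrist");s=snapshot("scene"); a=w["frame"]
b=cv2.resize(s["frame"][110:310,250:450],(384,384),interpolation=2)
im=cv2.resize(np.hstack([a,b]),(800,343)); cv2.imwrite("pics/w4.png",im[...,::-1]); cv2.imwrite("pics/w4raw.png",a[...,::-1])
E
```

```text
zone from ring top/left/right: [ 0.45709735 -0.34311138  0.006     ] [ 0.52331852 -0.2572686   0.006     ] [ 0.36245051 -0.29173424  0.006     ]
clock: 12.78
tool_pos: [0.5014, 0.0253, 0.493]
orientation: [179.9, -0.0, -77.9]
force: [1.3, -1.3, 0.6]
opening: 0.0306
gripper_force: 0.0
clock: 13.45
tool_pos: [0.5436, 0.2386, 0.4916]
orientation: [179.8, -0.1, -64.9]
force: [0.1, -0.9, 0.6]
opening: 0.0309
gripper_force: 0.0
clock: 14.12
tool_pos: [0.5435, 0.2368, 0.4925]
orientation: [179.9, 0.1, -12.4]
force: [0.5, 0.3, -0.4]
opening: 0.031
gripper_force: 0.0
clock: 14.37
tool_pos: [0.5435, 0.2368, 0.4928]
orientation: [179.9, 0.1, -6.2]
force: [0.4, 0.1, 0.5]
opening: 0.0308
gripper_force: 0.0
clock 14.37 pos [0.5435 0.2368 0.4928] rpy [ 1.7993e+02  7.0000e-02 -6.1900e+00] tool-shift sum/0.2: [ 0.002 -0.001  0.014] spin sum/90 (either sign mod 2): -0.005
```

View pics/w4.png

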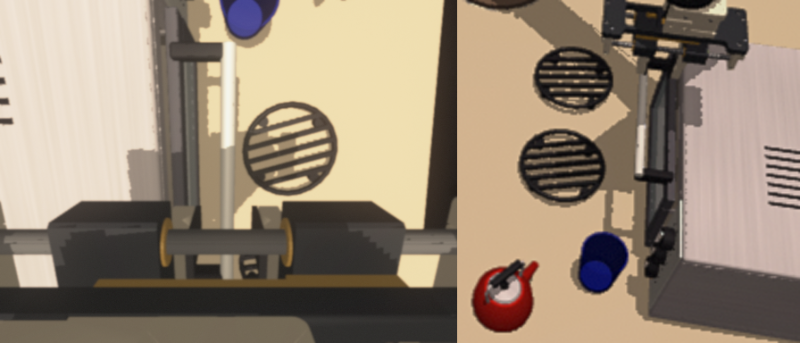

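The wrist panel shows the light bar running vertically at column ~229 (from row 42 to 225), between the fingers' gap at about 190–260. The trivet stayed in place. Now measure the bar line accurately.

```bash
python3 - <<'E'
from m import *
p=snapshot("wrist"); f=p["frame"].astype(int)
P=[]
for r in range(70,230,20):
    g=cv2.GaussianBlur(p["frame"],(3,3),0)[r].astype(int)
    print(r,[tuple(g[c]) for c in range(244,272,3)] if r in(90,190) else "")
    sat=g.max(1)-g.min(1); x=[c for c in range(240,275) if sat[c]<32 and g[c].min()>95]
    if x: 
        c=(min(x)+max(x))/2; w=atz(p,(c,r),.215); P.append(w[:2]); print(min(x),max(x),np.round(w,4))
P=np.array(P); k=np.polyfit(P[:,0],P[:,1],1); print("slope deg",np.degrees(np.arctan(k[0])),"y at x=.544:",np.polyval(k,.544))
E
```

```text
70 
251 261 [0.6478 0.222  0.215 ]
90 [(np.int64(164), np.int64(144), np.int64(113)), (np.int64(179), np.int64(163), np.int64(137)), (np.int64(229), np.int64(219), np.int64(194)), (np.int64(244), np.int64(241), np.int64(228)), (np.int64(245), np.int64(245), np.int64(236)), (np.int64(243), np.int64(238), np.int64(221)), (np.int64(221), np.int64(209), np.int64(182)), (np.int64(170), np.int64(151), np.int64(122)), (np.int64(213), np.int64(189), np.int64(147)), (np.int64(239), np.int64(223), np.int64(178))]
251 260 [0.6331 0.224  0.215 ]
110 
251 260 [0.6178 0.2256 0.215 ]
130 
251 260 [0.6021 0.2273 0.215 ]
150 
251 259 [0.5858 0.2294 0.215 ]
170 
248 251 [0.5694 0.2359 0.215 ]
190 [(np.int64(160), np.int64(140), np.int64(110)), (np.int64(145), np.int64(132), np.int64(111)), (np.int64(158), np.int64(148), np.int64(129)), (np.int64(184), np.int64(172), np.int64(150)), (np.int64(185), np.int64(172), np.int64(150)), (np.int64(167), np.int64(156), np.int64(135)), (np.int64(151), np.int64(137), np.int64(116)), (np.int64(160), np.int64(140), np.int64(110)), (np.int64(162), np.int64(141), np.int64(111)), (np.int64(161), np.int64(141), np.int64(110))]
248 260 [0.5516 0.2339 0.215 ]
210 
248 260 [0.5335 0.2358 0.215 ]
slope deg -7.433140082308739 y at x=.544: 0.23557094965395808
```

```bash
python3 -m creep '[[[0,0.011,0.06,0.006,0.35],[0,0,0.1,0,0.35],[0,0,0.1,0,0.35],[0,0,0.1,0,0.35],[0,0,0.08,0,0.35],[0,0,0.06,0,0.35],[0,0,0.03,0,0.35],[0,0,0,0,0.35]]]'
python3 - <<'E'
from m import *
need((.5435,.2346,.384),-6.7); print(telemetry.get_obs()["force"])
E
python3 -m creep '[[[0,0,0.01,0,0.35],[0,0,0,0,0],[0,0,0,0,0],[0,0,0,0,0],[0,0,0,0,0],[0,0,0,0,0],[0,0,0,0,0],[0,0,0,0,0]]]'
```

```text
clock: 15.18
tool_pos: [0.543, 0.2344, 0.3862]
orientation: [179.9, 0.1, -6.6]
force: [-0.3, 0.0, -0.6]
opening: 0.0308
gripper_force: 0.0
clock 15.18 pos [0.543  0.2344 0.3862] rpy [ 1.799e+02  1.100e-01 -6.610e+00] tool-shift sum/0.2: [ 0.002 -0.001  0.011] spin sum/90 (either sign mod 2): 0.001
[-0.33638654  0.03048741 -0.57207928]
clock: 15.85
tool_pos: [0.5434, 0.235, 0.3864]
orientation: [-179.9, -0.1, -6.5]
force: [-1.8, 2.5, 4.7]
opening: 0.0128
gripper_force: 30.0
```

```bash
python3 -m creep '[[[0,0.032,0.011,0,0],[0,0.032,0.011,0,0],[0,0.031,0.0135,0,0],[0,0.031,0.0135,0,0],[0,0,0,0,0],[0,0,0,0,0]]]'
python3 -m creep '[[[0,0.03,0.016,0,0],[0,0.03,0.016,0,0],[0,0.0285,0.018,0,0],[0,0.0285,0.018,0,0],[0,0,0,0,0],[0,0,0,0,0]]]'
python3 - <<'E'
from m import *
print(telemetry.get_obs()["moment"])
s=snapshot("scene");w=snapshot("wrist"); b=cv2.resize(s["frame"][110:310,250:450],(384,384),interpolation=2)
im=cv2.resize(np.hstack([w["frame"],b]),(800,343)); cv2.imwrite("pics/w5.png",im[...,::-1])
E
```

```text
clock: 16.35
tool_pos: [0.5405, 0.2099, 0.3765]
orientation: [-179.9, -0.1, -6.5]
force: [-1.5, 5.8, 4.9]
opening: 0.0131
gripper_force: 30.0
clock: 16.85
tool_pos: [0.5379, 0.1869, 0.3627]
orientation: [-179.9, -0.0, -6.5]
force: [-1.2, 6.2, 4.6]
opening: 0.0131
gripper_force: 30.0
[ 2.50087959  0.74757749 -0.01611346]
```

View pics/w5.png

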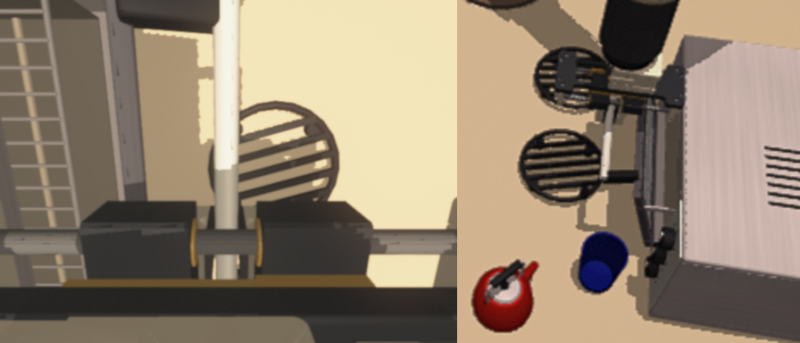

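The door is following the gripper: the bar at column 228 is held between the fingers and the oven interior shows at left. Continue along the arc.

```bash
python3 -m creep '[[[0,0.027,0.0204,0,0],[0,0.027,0.0204,0,0],[0,0.0253,0.0225,0,0],[0,0.0253,0.0225,0,0],[0,0,0,0,0]]]'
python3 -m creep '[[[0,0.0235,0.0244,0,0],[0,0.0235,0.0244,0,0],[0,0.0215,0.0261,0,0],[0,0.0215,0.0261,0,0],[0,0,0,0,0]]]'
python3 -m creep '[[[0,0.0194,0.0277,0,0],[0,0.0194,0.0277,0,0],[0,0.0171,0.0291,0,0],[0,0.0171,0.0291,0,0],[0,0,0,0,0],[0,0,0,0,0]]]'
python3 - <<'E'
from m import *
s=snapshot("scene");t=snapshot("top");print(telemetry.get_obs()["tool_pos"],telemetry.get_obs()["moment"])
b=cv2.resize(s["frame"][120:270,310:460],(400,400),interpolation=2);c=cv2.resize(t["frame"][130:260,100:230],(400,400),interpolation=2)
cv2.imwrite("pics/w6.png",np.hstack([b,c])[...,::-1])
for n,p in(("s",s),("t",t)):
  for q in("door_handle","door_hinge","oven"):
    for x in nets.landmark_of(p,q): print(n,q,round(x["confidence"],2),x["uv"],np.round(atz(p,x["uv"],.131 if q=="door_handle" else .05 if q=="door_hinge" else 0),4))
E
```

```text
clock: 17.37
tool_pos: [0.5355, 0.1658, 0.3452]
orientation: [-179.9, -0.0, -6.5]
force: [-0.9, 7.3, 3.9]
opening: 0.0132
gripper_force: 30.0
clock: 17.78
tool_pos: [0.5335, 0.1481, 0.3249]
orientation: [-179.9, -0.0, -6.5]
force: [-1.4, 8.7, 5.1]
opening: 0.0131
gripper_force: 30.0
clock: 18.28
tool_pos: [0.532, 0.1341, 0.3027]
orientation: [-179.9, -0.0, -6.5]
force: [-3.9, 8.2, 5.8]
opening: 0.0125
gripper_force: 30.0
[0.53196988 0.13420934 0.30289092] [ 3.1003762   1.32906134 -0.02258501]
s door_handle 0.63 [186.8, 210.3] [ 0.6376 -0.2337  0.131 ]
s door_handle 0.53 [314.8, 187.1] [0.5349 0.1289 0.131 ]
s door_hinge 0.8 [361.9, 209.4] [0.5522 0.2824 0.05  ]
s door_hinge 0.69 [186.3, 211.6] [ 0.5937 -0.2529  0.05  ]
t door_hinge 0.64 [160.8, 196.0] [0.5574 0.2955 0.05  ]
```

View pics/w6.png

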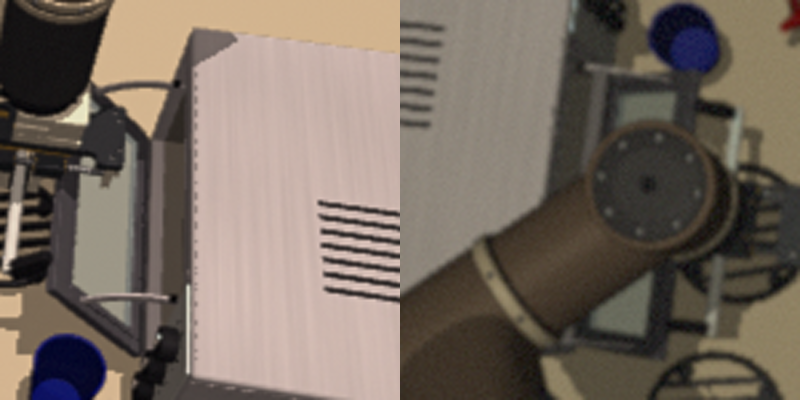

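The left crop shows the door at half open with the side arms' dark notches at (178,83) and (174,298), right at the oven's front. The bar runs (25,150)–(12,270), and (738,110)–(712,330) in the top crop. Cross-check its height and the notches numerically.

```bash
python3 - <<'E'
from m import *
s=snapshot("scene");t=snapshot("top")
S=[(318.25,183.75),(314.9,213.75)];T=[(209.8,169),(202,235.6)]
for z in(.11,.12,.13,.14,.15):
    a=[atz(s,u,z) for u in S]; b=[atz(t,u,z) for u in T]
    f=lambda q,x:q[0][1]+(q[1][1]-q[0][1])*(x-q[0][0])/(q[1][0]-q[0][0])
    print(z,[ (round(f(a,x),4),round(f(b,x),4)) for x in(.532,.6)])
# front plane from shut bar: bar axis 60 mm in front of front plane
psi=np.radians(-6.5); n=np.array([np.sin(psi),-np.cos(psi),0]); e=np.array([np.cos(psi),np.sin(psi),0])
mid=np.array([.5434,.2348,0])-.06*n
for zc in(.1,.13,.16):
  for u in((310+178/2.667,120+83/2.667),(310+174/2.667,120+298/2.667)):
    c,d=ray(s,u); k=((mid-c)@n)/(d@n); 
    X=atz(s,u,zc); print("notch z",zc,"out of front mm",round(1e3*(X-mid)@n,1),"along",round(1e3*(X-mid)@e,1), "| if in front plane: z",round((c+k*d)[2],3))
E
```

```text
0.11 [(np.float64(0.1396), np.float64(0.1343)), (np.float64(0.1317), np.float64(0.1271))]
0.12 [(np.float64(0.1389), np.float64(0.133)), (np.float64(0.1311), np.float64(0.1257))]
0.13 [(np.float64(0.1383), np.float64(0.1316)), (np.float64(0.1304), np.float64(0.1244))]
0.14 [(np.float64(0.1376), np.float64(0.1303)), (np.float64(0.1297), np.float64(0.1231))]
0.15 [(np.float64(0.1369), np.float64(0.129)), (np.float64(0.1291), np.float64(0.1217))]
notch z 0.1 out of front mm -18.9 along -194.4 | if in front plane: z 0.179
notch z 0.1 out of front mm -17.7 along 104.5 | if in front plane: z 0.175
notch z 0.13 out of front mm -11.7 along -167.8 | if in front plane: z 0.179
notch z 0.13 out of front mm -10.5 along 122.3 | if in front plane: z 0.175
notch z 0.16 out of front mm -4.6 along -141.2 | if in front plane: z 0.179
notch z 0.16 out of front mm -3.4 along 140.2 | if in front plane: z 0.175
```

The TCP displacement (101.5 mm out, 83.7 mm down) gives 44.8°, and the notches lie within a few mm of the front plane. Check the hold is steady, then hand in.

```bash
python3 -m creep '[[[0,0,0,0,0],[0,0,0,0,0],[0,0,0,0,0],[0,0,0,0,0],[0,0,0,0,0],[0,0,0,0,0],[0,0,0,0,0],[0,0,0,0,0]]]' && python3 -c "
from plant import workorder; print(workorder.close_job())"
```

```text
clock: 19.45
tool_pos: [0.532, 0.1343, 0.303]
orientation: [-179.9, -0.0, -6.5]
force: [-3.7, 8.2, 7.1]
opening: 0.0129
gripper_force: 30.0
the job is handed in; nothing more can be done
None
```

The job is handed in at about 19.5 s: the kettle stands upright within a few mm of the free zone's centre, though it met the glass about 16 mm higher than I expected and was pressed down at about 31 N for a moment, so the set-down was less gentle than intended. The oven door is gripped and held at about 45° (44.8° from the tool's travel), and nothing touched the casserole, tumbler or mug.

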